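# Show the next step at the fly-tying vise

## Task

Show the learner at the table which wire goes on which hook: point from above at the widest of the three spools in the wooden tray, fingertips about 2 cm above the middle of its top, and stay there for two seconds; then point the same way at the hook in the vise, about 2 cm above the middle of its straight shank, stay two seconds and finish still pointing there. Touch nothing and move nothing, and do not come down low over either of the other two spools.

Things in the scene. Friction and masses are not known exactly. Their poses are not given: they have to be found in the camera images.
- wide_spool: The widest spool: short, 56 mm in diameter, 30 mm tall, black plastic flanges and copper wire, standing upright and loose on the tray. Origin: centre of its underside (its top is 30 mm higher); z up.
- medium_spool: The medium spool: 36 mm in diameter, 36 mm tall, same materials, upright and loose on the tray. Origin: centre of its underside; z up.
- slim_spool: The slim spool: 24 mm in diameter, 46 mm tall, same materials, upright and loose on the tray. Origin: centre of its underside; z up. The three spools stand in a row, in any order, about 80 mm apart.
- tray: Low brown wooden tray fixed to the table, 80 mm (its x) by 250 mm (its y); its board is 12 mm thick and low rails along the long sides reach 21 mm. Origin: centre of its underside, on the table; it may stand left or right of the vise, turned a little.
- hook (a point): Middle of the straight, level shank of the large bare dark-steel fish hook in the vise's jaws, 200 mm above the table. The shank is 3.6 mm thick and runs from 23 mm along -x (the bend, in the jaws) to 30 mm along +x of the vise, where its eye stands out a further 10 mm.
- vise: Heavy fly-tying vise fixed to the table: a steel base plate 110 x 100 mm whose centre lies 110 mm along -x of the origin, a thin stem on it, and a dark tapered jaw barrel rising from (-132, 0, 134) mm to the hook at about (-20, 0, 191) mm. Nothing of it is higher than the hook. Origin: on the table straight below the middle of the hook's shank; x points out of the jaws along the hook to its eye; z up.
- stacker: Brass hair stacker, an upright tube 32 mm in diameter and 70 mm tall, loose on the table, a bystander. Origin: centre of its underside.
- bottle: Small bottle 30 mm in diameter and 65 mm tall with a black cap, loose on the table, a bystander. Origin: centre of its underside.

How it is judged (in metres and radians):
On the way, in this order (a step that is already met when the one before it is completed fails the run):
1. pointed at the widest spool from just above for two seconds (1.5 s counts) (horizontal distance between the grasp point and wide_spool below 0.022 m and z of the grasp point in the frame of wide_spool between 0.052 and 0.094 m), for 1.5 s.
2. pointed at the hook from just above for two seconds (1.5 s counts) (horizontal distance between the grasp point and hook below 0.022 m and z of the grasp point in the frame of hook between 0.022 and 0.064 m), for 1.5 s.
At the end, for the whole second after the job is handed in: The fingertips are still above the middle of the hook's shank (within 22 mm sideways, 3 to 45 mm above it, the grasp point being 19 mm behind the fingertips) and every spool, the stacker and the bottle stand upright within 6 mm of where they began (all of step 2 and distance of each of wide_spool, medium_spool, slim_spool, stacker, bottle from where it was at the start of the episode below 0.006 m and angle between each of wide_spool, medium_spool, slim_spool, stacker, bottle's own z axis and vertical below 0.1 rad); the robot touches nothing.
It fails at once if the robot touched the vise or the tray (contact force between any of the fingers, the arm and vise above 0.3 N or contact force between any of the fingers, the arm and tray above 0.3 N).
It fails at once if the robot touched a spool (contact force between any of the fingers, the arm and wide_spool above 0.3 N or contact force between any of the fingers, the arm and medium_spool above 0.3 N or contact force between any of the fingers, the arm and slim_spool above 0.3 N).
It fails at once if the robot touched the stacker or the bottle (contact force between any of the fingers, the arm and stacker above 0.3 N or contact force between any of the fingers, the arm and bottle above 0.3 N).
It fails at once if a loose thing was moved or lifted (distance of any of wide_spool, medium_spool, slim_spool, stacker, bottle from where it was at the start of the episode above 0.01 m).
It fails at once if the fingertips came down low (within 45 mm of the top) over the medium or the slim spool ((horizontal distance between the grasp point and medium_spool below 0.022 m and z of the grasp point in the frame of medium_spool below 0.1 m) or (horizontal distance between the grasp point and slim_spool below 0.022 m and z of the grasp point in the frame of slim_spool below 0.11 m)).
It also fails if it takes over 50 s, if anything falls off the work surface, if the arm or the gripper's body presses on something with over 40 N, if the wrist force passes 120 N, or if a joint passes its speed limit or range.

## Robot

A 6-joint arm with a two-finger parallel gripper is mounted at the origin on the work surface. World frame = base frame: x ahead of the robot, y to its left, z up, the work surface at z = 0. Lengths are in m, angles in degrees, forces in N, time in s.
With the tool pointing down it reaches from about 0.3 to 1 m from the base axis. Payload 5.1 kg.
Tool frame: the origin (TCP) lies on the centre line of the jaws, within the pads' length; the fingertips stand 22 mm ahead of it and the grasp point (between the pads) lies 3 mm ahead of it (arm.nose_length is the distance from the TCP to the fingertips, in m); x points along the fingers, y is the direction in which the jaws open and shut, and the axes are right-handed (so a half turn about x gives the same grasp; the last joint's range is limited). The gripper opens to 95 mm and grips with 3 to 60 N. Pads are 20 mm wide; open, the fingers measure 119 mm over their backs; the gripper's body (75 mm by 180 mm) begins 59 mm behind the grasp point.
Start: joints at [-70.05, 7.093, 94.555, -0, 78.352, -4.733], TCP at [0.271, -0.591, 0.21] pointing down, gripper open.
Joint ranges: [-149.61, 149.61], [-58.7, 133.49], [1.44, 155.28], [-77.14, 257.14], [18.33, 153.61], [-166.67, 166.67]. Speed limits (degrees/s): [147.25, 147.25, 180, 180, 180, 180].

## Interface

Orientations are given as [roll, pitch, yaw] about the fixed x, y, z axes, in that order (R = Rz(yaw) Ry(pitch) Rx(roll)).
In Python, from cell import arm, imaging, sign_off gives the robot as it stands.
- The arm moves only by the shell command python3 -m inch 'ROWS'. ROWS is JSON, a list of rows, each an object of numbers: "hand": the gripper's target within -1 to 1 (shut at 1, half-way at 0, fully open at -1); "x", "y", "z": the shift along the tool's x, y, z in cm; "ax", "ay", "az": the turn, a rotation vector about the tool's x, y, z in degrees. A call has 1 to 12 rows; each row is the pose to reach, as a shift and turn from the pose commanded when the call began, along the tool's axes at that moment; what a row does not reach only later rows make up. A row lasts 1/10 s, in which the tool goes at most 50 mm and 8.59 degrees, less where a joint would pass 70% of its speed; a pose out of reach is approached as far as the arm can. A call with a gripper value outside its range is refused whole. The fingers move at their own pace and stop on an object; the grip force is fixed at half the most. Time passes only in rows, so rows that repeat a pose let the fingers close. It gives the time, the measured TCP pose, the force and the opening at its end, in the units of the state.
- arm.get_obs(): the state, without advancing time (a new reading comes with each control period).
- imaging.capture(name): name is "side" or "top"; returns a dict with "frame" (384x512x3 uint8, red, green, blue), "camera_matrix" (3x3 intrinsics, pixels), "xyz" and "attitude" of the camera in the world. Camera axes: x right, y up, looking along -z (the intrinsics and any distortion apply to the point x, -y, -z); pixel columns grow to the right and rows downward; lengths in m; the calibration is good to about 2 mm. A picture is of the moment at which its call begins. There is no depth.
- sign_off(): hands the job in, once; it reports no verdict.
The state is a dict: "clock": time; "joints": joint angles; "joint_velocities": joint speeds; "joint_efforts": joint torques, N m; "ee_pos": TCP position; "tcp_rot": TCP orientation; "force": force on the tool from outside, world axes, zero at the start; "ft_torque": the same for the moment, N m; "opening": finger opening in m.
Only numpy, scipy, OpenCV 4.12 (cv2) and the standard library are available. Lean on these libraries where they do the work, as an engineer would, in place of code of your own. Each camera call takes 0.05 s, during which the arm holds its last target.

## Working session

There is one attempt and no reset: what is moved stays moved. The work goes in short steps, Python scripts to look and compute and a shell command to move; the robot and the scene stay as the last step left them, time stands still between calls to the robot, and variables do not carry over. Pictures are saved under pics/ and viewed, and the job is handed in when it is done.

```bash
mkdir -p pics; ls
python3 - <<'E'
from cell import arm, imaging
import cv2
o=arm.get_obs();print(o['clock'],o['ee_pos'],o['tcp_rot'],o['opening'])
for n in('side','top'):
    c=imaging.capture(n);cv2.imwrite(f'pics/{n}0.png',c['frame'][:,:,::-1]);print(n,{k:v for k,v in c.items() if k!='frame'})
E
```

```text
pics
0.0 [ 0.27116733 -0.59002204  0.20908782] [-94.26288046  89.88085444 110.41798718] 0.09558426919527792
side {'camera_matrix': array([[474.21598886,   0.        , 254.15423368],
       [  0.        , 474.21598886, 192.7354249 ],
       [  0.        ,   0.        ,   1.        ]]), 'xyz': array([0.07359699, 0.75513322, 0.75915488]), 'attitude': array([  57.45733345,   -0.37396857, -144.25046074])}
top {'camera_matrix': array([[368.10786245,   0.        , 252.42038625],
       [  0.        , 368.10786245, 196.11829706],
       [  0.        ,   0.        ,   1.        ]]), 'xyz': array([ 0.55369563, -0.02577715,  1.21521122]), 'attitude': array([  3.84865806,   0.16904118, -89.46653976])}
```

View pics/side0.png

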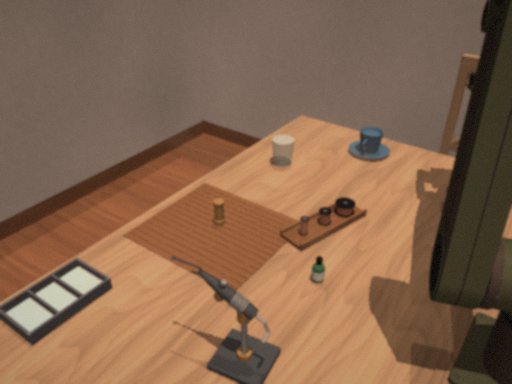

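View pics/top0.png

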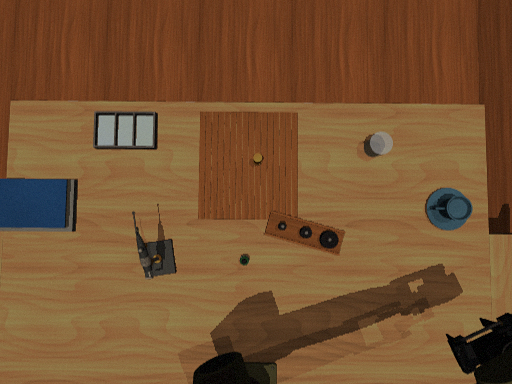

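Run:
```python
import cv2,numpy as np
s=cv2.imread('pics/side0.png');t=cv2.imread('pics/top0.png')
z=lambda a,k:cv2.resize(a,None,fx=k,fy=k,interpolation=cv2.INTER_CUBIC)
cv2.imwrite('pics/z1.png',z(s[245:384,160:290],4)); cv2.imwrite('pics/z2.png',z(t[195:285,115:190],6))
cv2.imwrite('pics/z3.png',z(t[200:260,255:355],7)); cv2.imwrite('pics/z4.png',z(s[190:290,270:380],6))
```

```text
(no output)
```

View pics/z1.png

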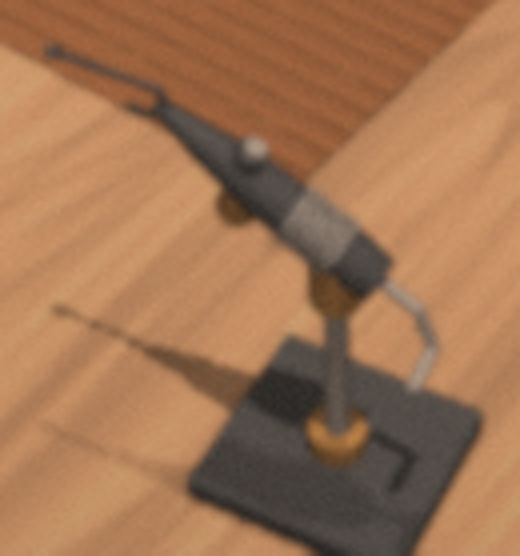

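View pics/z2.png

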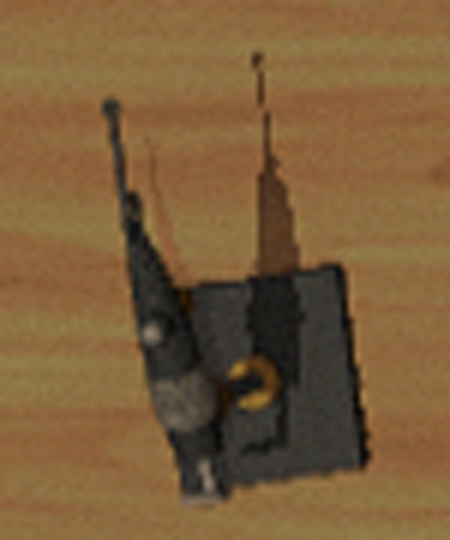

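View pics/z3.png

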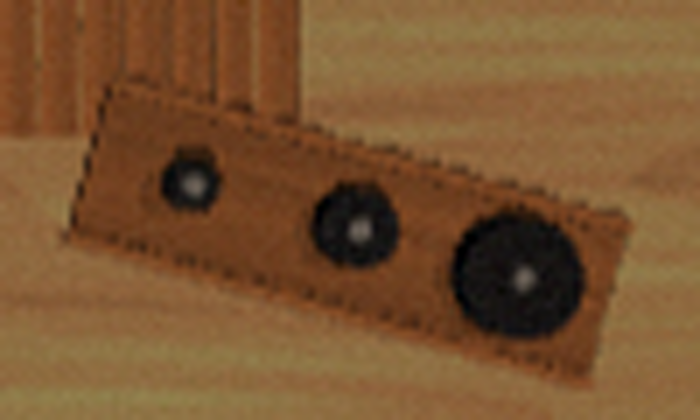

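View pics/z4.png

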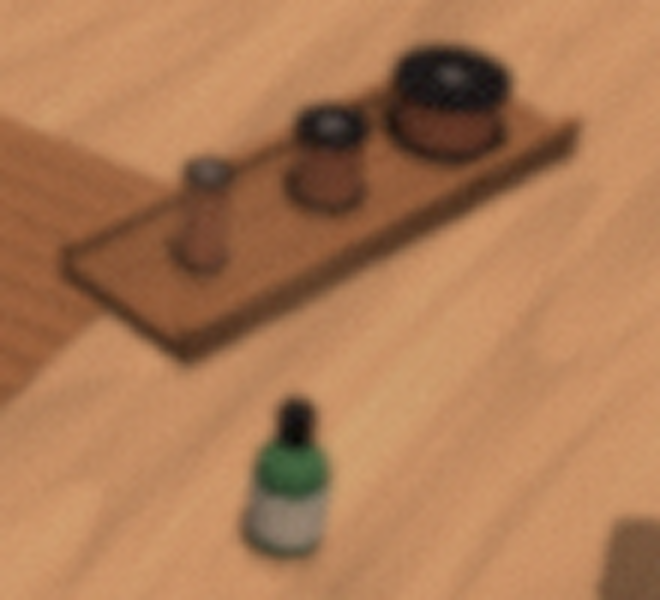

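```bash
cat > h.py <<'E'
import numpy as np,cv2
from scipy.spatial.transform import Rotation as R
from cell import arm,imaging
def ray(c,p):
    d=np.linalg.inv(c['camera_matrix'])@[p[0],p[1],1.]; d=d*[1,-1,-1]
    return c['xyz'],R.from_euler('xyz',c['attitude'],degrees=True).as_matrix()@d
def plane(c,p,z):
    o,d=ray(c,p);return o+d*(z-o[2])/d[2]
def tri(a,p,b,q):
    o,d=ray(a,p);e,f=ray(b,q);d=d/np.linalg.norm(d);f=f/np.linalg.norm(f)
    s=np.linalg.lstsq(np.c_[d,-f],e-o,rcond=None)[0];A=o+s[0]*d;B=e+s[1]*f
    return (A+B)/2,np.linalg.norm(A-B)
E
python3 - <<'E'
from h import *
S=imaging.capture('side');T=imaging.capture('top')
u=lambda x,y,ox,oy,k:((x+.5)/k-.5+ox,(y+.5)/k-.5+oy)
t=T['frame'];g=t.max(2);m=np.zeros_like(g);m[205:255,265:350]=(g[205:255,265:350]<50)*255
n,l,st,ce=cv2.connectedComponentsWithStats(m)
for i in range(1,n):
    if st[i,4]>15: print(st[i],ce[i],plane(T,ce[i],.042),plane(T,ce[i],.058))
sp=[('wide',.042,(518,272),(451,77)),('med',.048,(355,227),(332,127)),('slim',.058,(190,184),(208,172))]
for nm,z,a,b in sp:
    a=u(*a,255,200,7);b=u(*b,270,190,6);print(nm,plane(T,a,z),plane(S,b,z),tri(T,a,S,b))
for nm,a,b in[('eye',(111,105),(52,51)),('bend',(130,198),(160,93))]:
    a=u(*a,115,195,6);b=u(*b,160,245,4);print(nm,plane(T,a,.2),plane(S,b,.2),tri(T,a,S,b))
for q in [(190,285),(340,265),(365,465),(215,490)]: print('base',plane(T,u(*q,115,195,6),.01))
print('bottle',plane(T,(244,258.5),.065),plane(S,u(297,405,270,190,6),.065),'stacker',plane(T,(257.5,157),.07),plane(S,(218,201),.07))
E
```

```text
[278 222   8   8  44] [281.47727273 225.52272727] [ 0.53981518 -0.11474982  0.042     ] [ 0.54000448 -0.11353643  0.058     ]
[299 226  13  12 107] [305.19626168 231.73831776] [ 0.52086122 -0.1900535   0.042     ] [ 0.52130901 -0.18781313  0.058     ]
[319 230  19  18 260] [328.19615385 238.79615385] [ 0.49928165 -0.26287034  0.042     ] [ 0.50002373 -0.25963691  0.058     ]
wide [ 0.50045105 -0.26406362  0.042     ] [ 0.49843175 -0.26641641  0.042     ] (array([ 0.49921632, -0.2646345 ,  0.04260163]), np.float64(0.0028534134669540305))
med [ 0.52020938 -0.18949529  0.048     ] [ 0.51913061 -0.19094999  0.048     ] (array([ 0.51950554, -0.18983405,  0.04846719]), np.float64(0.001639551721282669))
slim [ 0.53896693 -0.11428298  0.058     ] [ 0.53909854 -0.11695281  0.058     ] (array([ 0.5384599 , -0.11445956,  0.05972803]), np.float64(0.001223547570066634))
eye [0.57482013 0.30665275 0.2       ] [0.57443668 0.30478455 0.2       ] (array([0.57425055, 0.30586511, 0.20096729]), np.float64(0.0014126232701345118))
bend [0.53229994 0.29660872 0.2       ] [0.51650274 0.29735264 0.2       ] (array([0.52727725, 0.29480384, 0.19360758]), np.float64(0.012242500867315206))
base [0.48155107 0.32291033 0.01      ]
base [0.49311602 0.24169871 0.01      ]
base [0.38590482 0.22560714 0.01      ]
base [0.37178879 0.30626009 0.01      ]
bottle [0.43719959 0.00260797 0.065     ] [0.43089217 0.001319   0.065     ] stacker [ 0.75396942 -0.03648652  0.07      ] [ 0.75387529 -0.03495284  0.07      ]
```

```bash
cat >> h.py <<'E'
def rel(t,p=None):
    o=arm.get_obs();M=R.from_euler('xyz',o['tcp_rot'],degrees=True).as_matrix()
    return M.T@(np.array(t)-np.array(o['ee_pos'] if p is None else p))*100
E
python3 - <<'E'
from h import *
o=arm.get_obs();print(np.round(R.from_euler('xyz',o['tcp_rot'],degrees=True).as_matrix(),3))
print(rel([.4995,-.2645,.209]),rel([.4995,-.2645,.085]))
E
```

```text
[[-0.     0.418 -0.909]
 [ 0.001 -0.909 -0.418]
 [-1.    -0.001 -0.   ]]
[  0.08579241 -20.06712296 -34.34002224] [ 12.48578198 -20.05111846 -34.33848074]
```

```bash
python3 -m inch '[{"hand":0.8,"y":-2,"z":-3},{"hand":0.8,"y":-4,"z":-7},{"hand":0.8,"y":-6,"z":-10.5},{"hand":0.8,"y":-8,"z":-14},{"hand":0.8,"y":-10,"z":-17.5},{"hand":0.8,"y":-12,"z":-21},{"hand":0.8,"y":-14,"z":-24.5},{"hand":0.8,"y":-16,"z":-28},{"hand":0.8,"y":-18,"z":-31},{"hand":0.8,"y":-19.5,"z":-33.5},{"hand":0.8,"y":-20,"z":-34.3},{"hand":0.8,"y":-20,"z":-34.3}]'; python3 -c "
from h import *
print(rel([.4995,-.2645,.085]), arm.get_obs()['opening'])"
```

```text
[ 12.48578198 -20.05111846 -34.33848074] 0.09499100208284768invalid input
```

```bash
python3 -m inch '[{"hand":0.8,"x":0,"y":-2,"z":-3,"ax":0,"ay":0,"az":0}]'
```

```text
clock: 0.3
ee_pos: [0.2888, -0.5616, 0.2098]
tcp_rot: [2.9, 89.9, -152.6]
force: [-0.3, 0.5, 0.3]
opening: 0.091
```

```bash
python3 -m inch '[{"hand":0.8,"x":0,"y":-2,"z":-3.5,"ax":0,"ay":0,"az":0},{"hand":0.8,"x":0,"y":-4,"z":-7,"ax":0,"ay":0,"az":0},{"hand":0.8,"x":0,"y":-6,"z":-10.5,"ax":0,"ay":0,"az":0},{"hand":0.8,"x":0,"y":-8,"z":-14,"ax":0,"ay":0,"az":0},{"hand":0.8,"x":0,"y":-10,"z":-17.5,"ax":0,"ay":0,"az":0},{"hand":0.8,"x":0,"y":-12,"z":-21,"ax":0,"ay":0,"az":0},{"hand":0.8,"x":0,"y":-14,"z":-24.5,"ax":0,"ay":0,"az":0},{"hand":0.8,"x":0,"y":-16,"z":-28,"ax":0,"ay":0,"az":0},{"hand":0.8,"x":0,"y":-17.5,"z":-30.5,"ax":0,"ay":0,"az":0},{"hand":0.8,"x":0,"y":-18,"z":-31.3,"ax":0,"ay":0,"az":0},{"hand":0.8,"x":0,"y":-18,"z":-31.3,"ax":0,"ay":0,"az":0},{"hand":0.8,"x":0,"y":-18,"z":-31.3,"ax":0,"ay":0,"az":0}]'
python3 - <<'E'
from h import *
for n in('side','top'):
    c=imaging.capture(n);cv2.imwrite(f'pics/{n}1.png',c['frame'][:,:,::-1])
print(rel([.4995,-.2645,.085]))
E
```

```text
clock: 1.5
ee_pos: [0.4991, -0.2663, 0.2102]
tcp_rot: [10.8, 90.0, -144.6]
force: [0.0, 0.4, -0.5]
opening: 0.0096
[12.52654088 -0.17882071 -0.15536448]
```

View pics/side1.png

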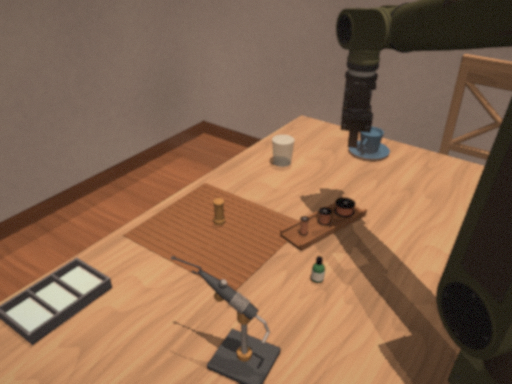

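The side view shows the almost-shut fingers at about (355,143), above the wide spool at (345,207). All the spools are still in place. I'm descending now.

```bash
python3 -m inch '[{"hand":0.8,"x":2,"y":-0.1,"z":-0.1,"ax":0,"ay":0,"az":0},{"hand":0.8,"x":4,"y":-0.2,"z":-0.1,"ax":0,"ay":0,"az":0},{"hand":0.8,"x":6,"y":-0.2,"z":-0.1,"ax":0,"ay":0,"az":0},{"hand":0.8,"x":8,"y":-0.2,"z":-0.1,"ax":0,"ay":0,"az":0},{"hand":0.8,"x":9.5,"y":-0.2,"z":-0.1,"ax":0,"ay":0,"az":0},{"hand":0.8,"x":10.7,"y":-0.2,"z":-0.1,"ax":0,"ay":0,"az":0},{"hand":0.8,"x":11.5,"y":-0.2,"z":-0.1,"ax":0,"ay":0,"az":0},{"hand":0.8,"x":12,"y":-0.2,"z":-0.1,"ax":0,"ay":0,"az":0},{"hand":0.8,"x":12.3,"y":-0.2,"z":-0.1,"ax":0,"ay":0,"az":0},{"hand":0.8,"x":12.5,"y":-0.2,"z":-0.1,"ax":0,"ay":0,"az":0},{"hand":0.8,"x":12.5,"y":-0.2,"z":-0.1,"ax":0,"ay":0,"az":0}]'
python3 - <<'E'
from h import *
for n in('side','top'):
    c=imaging.capture(n);cv2.imwrite(f'pics/{n}2.png',cv2.resize(c['frame'][150:270,240:380,::-1],None,fx=4,fy=4))
print(rel([.4995,-.2645,.085]))
E
```

```text
clock: 2.7
ee_pos: [0.4999, -0.2635, 0.0857]
tcp_rot: [122.7, 90.0, -32.6]
force: [0.7, -0.0, 0.1]
opening: 0.0093
[0.08950749 0.06716888 0.07979406]
```

View pics/side2.png

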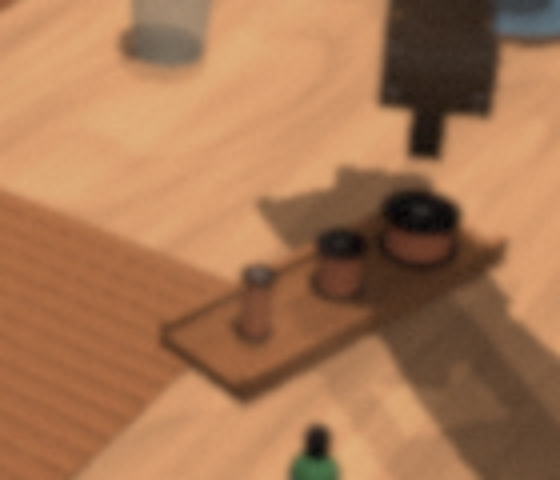

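Run:
```python
from h import *
for n in('side','top'):
    c=imaging.capture(n)
    M=R.from_euler('xyz',c['attitude'],degrees=True).as_matrix()
    for z in(.042,.063,.082,.141):
        d=M.T@(np.array([.4995,-.2640,z])-c['xyz'])*[1,-1,-1];p=c['camera_matrix']@d;print(n,z,p[:2]/p[2])
    a=c['frame'][150:230,310:390,::-1] if n=='side' else c['frame'][200:270,290:370,::-1]
    cv2.imwrite(f'pics/{n}3.png',cv2.resize(a,None,fx=7,fy=7,interpolation=cv2.INTER_NEAREST))
```

```text
side 0.042 [343.99418738 202.68420506]
side 0.063 [344.83627208 196.22547118]
side 0.082 [345.61104463 190.28301705]
side 0.141 [348.09829783 171.2059498 ]
top 0.042 [328.55270201 238.73023591]
top 0.063 [329.92579577 239.05680904]
top 0.082 [331.2121448  239.36275103]
top 0.141 [335.49785901 240.38205441]
```

View pics/side3.png

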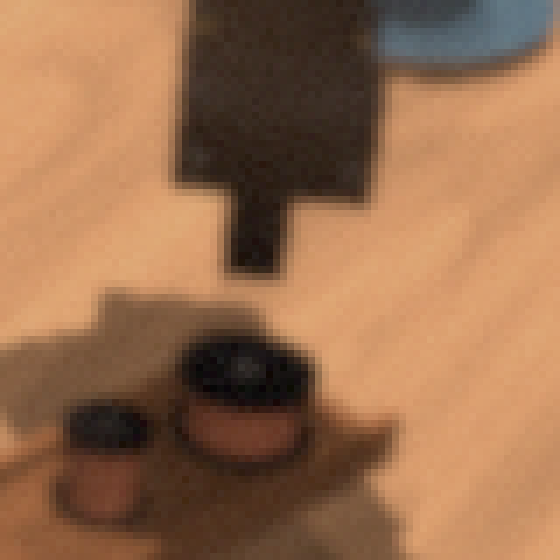

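View pics/top3.png

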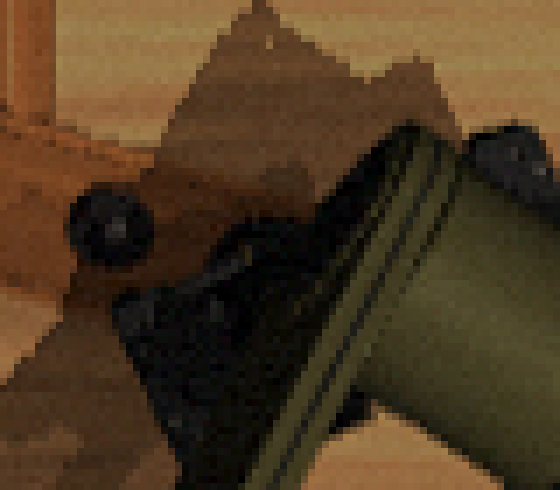

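Run:
```python
from h import *
print(arm.nose_length, arm.get_obs())
c=imaging.capture('side');t=imaging.capture('top')
def proj(c,P):
    M=R.from_euler('xyz',c['attitude'],degrees=True).as_matrix()
    p=c['camera_matrix']@(M.T@(np.array(P)-c['xyz'])*[1,-1,-1]);return p[:2]/p[2]
for z in(.188,.213,.207,.266):print('side1',z,proj(c,[.4993,-.2663,z]))
yo=np.array([.418,-.909,0]);xo=np.array([.909,.418,0])
for z in (.188,.21,.266):
  for s in(-.059,.059):
    print('top0',z,s,[proj(t,np.array([.271,-.590,z])+yo*s+xo*w) for w in(-.01,.01)])
a=cv2.imread('pics/side1.png')[90:170,320:400];cv2.imwrite('pics/s1z.png',cv2.resize(a,None,fx=7,fy=7,interpolation=0))
a=cv2.imread('pics/top0.png')[300:384,432:512];cv2.imwrite('pics/t0z.png',cv2.resize(a,None,fx=7,fy=7,interpolation=0))
```

```text
0.022 {'clock': 2.9, 'joints': array([-3.32410932e+01,  2.78531462e+00,  1.11706225e+02, -2.22399756e-03,
        6.54600328e+01,  3.20716988e+01]), 'joint_velocities': array([ 0.01224045, -0.0418821 ,  0.00872644,  0.07614588,  0.01849494,
       -0.04948205]), 'joint_efforts': array([-1.28866970e-03, -3.51317275e+01, -3.28948367e+01,  8.06658994e-02,
       -1.45104094e-02, -6.07354913e-07]), 'ee_pos': array([ 0.49991157, -0.26357143,  0.08584865]), 'tcp_rot': array([119.67857156,  89.95153038, -35.63329762]), 'force': array([-0.69068972,  1.19330127,  0.56410276]), 'ft_torque': array([-0.02259678, -0.00300212,  0.02236502]), 'opening': 0.009582203887306774}
side1 0.188 [350.64284952 154.97774307]
side1 0.213 [351.78564165 146.24935774]
side1 0.207 [351.50904793 148.36191744]
side1 0.266 [354.29489914 127.08422199]
top0 0.188 -0.059 [array([441.58919491, 339.17974804]), array([438.34784996, 332.31725838])]
top0 0.188 0.059 [array([480.50195924, 321.09110407]), array([477.22170995, 314.27104509])]
top0 0.21 -0.059 [array([445.80241524, 341.8297567 ]), array([442.48318691, 334.81035996])]
top0 0.21 0.059 [array([485.57173018, 323.32922158]), array([482.21187368, 316.35419163])]
top0 0.266 -0.059 [array([457.43025178, 349.14337079]), array([453.89488005, 341.69021294])]
top0 0.266 0.059 [array([499.56008242, 329.50456491]), array([495.97914048, 322.10134458])]
```

View pics/s1z.png

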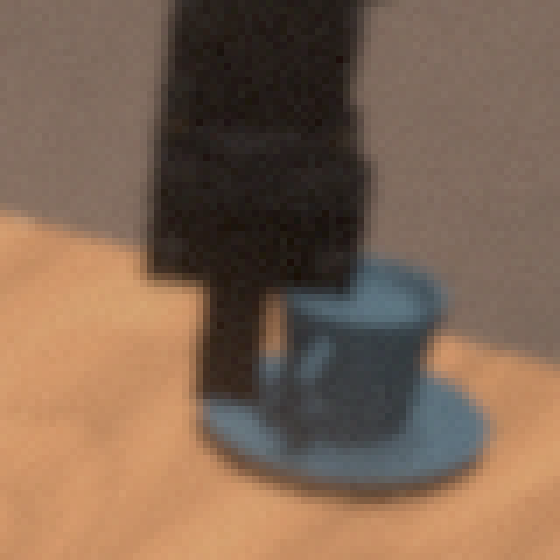

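View pics/t0z.png

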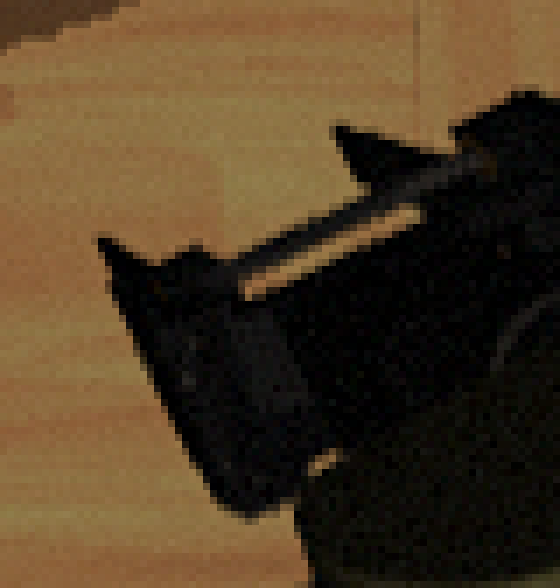

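Run:
```python
from h import *
t=imaging.capture('top');s=imaging.capture('side')
yo=np.array([.418,-.909,0]);xo=np.array([.909,.418,0])
for z in(.185,.195,.205,.215,.225,.235):
    A=plane(t,(446,334),z);B=plane(t,(479.9,318.1),z);m=(A+B)/2-[.271,-.5905,z]
    print(z,'along jaws',m@yo*1e3,'across',m@xo*1e3,'sep',(B-A)@yo*1e3,(B-A)@xo*1e3)
# side1 & side2 tip bottom-edge: offset along view at various z
M=R.from_euler('xyz',arm.get_obs()['tcp_rot'],degrees=True).as_matrix()
for p,c in(((353.3,147.0),[.4993,-.2655]),((346.2,188.7),[.4998,-.2637])):
  zr=.188 if p[1]<170 else .0637
  for dz in(0,.01,.02,.03,.04):
    d=plane(s,p,zr+dz)-[*c,zr+dz]; print(dz,d@yo*1e3,d@xo*1e3)
```

```text
0.185 along jaws 10.28419786389595 across -3.584774896928158 sep 103.46949577754216 0.359630017600354
0.195 along jaws 6.348592363070892 across 1.2356856414803412 sep 102.46514352950572 0.35613917990059213
0.205 along jaws 2.412986862245608 across 6.056146179888882 sep 101.46079128146916 0.3526483422008281
0.215 along jaws -1.5226186385796752 across 10.876606718297424 sep 100.45643903343283 0.34915750450107524
0.225 along jaws -5.458224139404757 across 15.69706725670587 sep 99.45208678539645 0.34566666680116986
0.235 along jaws -9.393829640229939 across 20.51752779511437 sep 98.44773453735999 0.34217582910141486
0 47.75663916050016 -6.194103805646074
0.01 27.561485023865888 -5.391261131887015
0.02 7.366330887231866 -4.588418458127946
0.03 -12.82882324940238 -3.7855757843688367
0.04 -33.023977386036556 -2.9827331106098236
0 38.664000671758636 -2.78636795488671
0.01 22.229631174320865 -2.1933731177959173
0.02 5.7952616768828795 -1.6003782807050324
0.03 -10.639107820555125 -1.0073834436141975
0.04 -27.073477317993007 -0.41438860652335957
```

Both cameras put the fingertips about 25 mm higher than the reported pose implies. The top view gives a tip height of about 0.212 m at the start, where 0.188 m was expected. I'll lower by 1.3 cm, which meets the height band and stays clear of the spool whether the pose or the cameras are right, and hold for over 2 s.

```bash
python3 -m inch '[{"hand":0.8,"x":0.3,"y":0,"z":0,"ax":0,"ay":0,"az":0},{"hand":0.8,"x":0.6,"y":0,"z":0,"ax":0,"ay":0,"az":0},{"hand":0.8,"x":0.9,"y":0,"z":0,"ax":0,"ay":0,"az":0},{"hand":0.8,"x":1.1,"y":0,"z":0,"ax":0,"ay":0,"az":0},{"hand":0.8,"x":1.3,"y":0,"z":0,"ax":0,"ay":0,"az":0},{"hand":0.8,"x":1.3,"y":0,"z":0,"ax":0,"ay":0,"az":0}]'
python3 - <<'E'
from h import *
c=imaging.capture('side');cv2.imwrite('pics/side4.png',cv2.resize(c['frame'][150:230,310:390,::-1],None,fx=7,fy=7,interpolation=0))
E
```

```text
clock: 3.7
ee_pos: [0.4993, -0.2632, 0.0719]
tcp_rot: [-56.6, 90.0, 148.1]
force: [-1.0, -0.6, 0.0]
opening: 0.0095
```

View pics/side4.png

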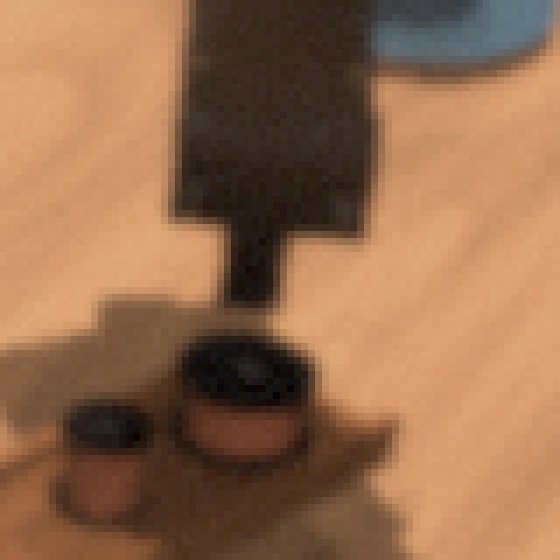

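The fingertips are centred over the wide spool, at about (345,193) against its top centre at (345,203), with visible clearance. I'm holding here.

```bash
for i in 1 2; do python3 -m inch '[{"hand":0.8,"x":0,"y":0,"z":0,"ax":0,"ay":0,"az":0},{"hand":0.8,"x":0,"y":0,"z":0,"ax":0,"ay":0,"az":0},{"hand":0.8,"x":0,"y":0,"z":0,"ax":0,"ay":0,"az":0},{"hand":0.8,"x":0,"y":0,"z":0,"ax":0,"ay":0,"az":0},{"hand":0.8,"x":0,"y":0,"z":0,"ax":0,"ay":0,"az":0},{"hand":0.8,"x":0,"y":0,"z":0,"ax":0,"ay":0,"az":0},{"hand":0.8,"x":0,"y":0,"z":0,"ax":0,"ay":0,"az":0},{"hand":0.8,"x":0,"y":0,"z":0,"ax":0,"ay":0,"az":0},{"hand":0.8,"x":0,"y":0,"z":0,"ax":0,"ay":0,"az":0},{"hand":0.8,"x":0,"y":0,"z":0,"ax":0,"ay":0,"az":0},{"hand":0.8,"x":0,"y":0,"z":0,"ax":0,"ay":0,"az":0},{"hand":0.8,"x":0,"y":0,"z":0,"ax":0,"ay":0,"az":0}]'; done
python3 -c "
from h import *
print(rel([.5,-.264,.32]),rel([.54,.30,.32]),rel([.54,.30,.233]))"
```

```text
clock: 4.95
ee_pos: [0.4996, -0.2634, 0.0724]
tcp_rot: [-104.1, 90.0, 100.6]
force: [-0.1, 0.3, 0.6]
opening: 0.0094
clock: 6.15
ee_pos: [0.4996, -0.2634, 0.0724]
tcp_rot: [165.8, 90.0, 10.5]
force: [-0.0, 0.2, 0.2]
opening: 0.0095
[-2.47612388e+01  6.73979606e-02 -9.44153107e-03] [-24.76101974 -49.50894294 -27.19668895] [-16.06101974 -49.50897572 -27.19655909]
```

```bash
python3 -m inch '[{"hand":0.8,"x":-1,"y":0,"z":0,"ax":0,"ay":0,"az":0},{"hand":0.8,"x":-3,"y":0,"z":0,"ax":0,"ay":0,"az":0},{"hand":0.8,"x":-6,"y":0,"z":0,"ax":0,"ay":0,"az":0},{"hand":0.8,"x":-9,"y":0,"z":0,"ax":0,"ay":0,"az":0},{"hand":0.8,"x":-12,"y":0,"z":0,"ax":0,"ay":0,"az":0},{"hand":0.8,"x":-15,"y":0,"z":0,"ax":0,"ay":0,"az":0},{"hand":0.8,"x":-18,"y":0,"z":0,"ax":0,"ay":0,"az":0},{"hand":0.8,"x":-21,"y":0,"z":0,"ax":0,"ay":0,"az":0},{"hand":0.8,"x":-23.5,"y":0,"z":0,"ax":0,"ay":0,"az":0},{"hand":0.8,"x":-24.8,"y":0,"z":0,"ax":0,"ay":0,"az":0},{"hand":0.8,"x":-24.8,"y":0,"z":0,"ax":0,"ay":0,"az":0}]'
python3 -m inch '[{"hand":0.8,"x":0,"y":-2,"z":-1.1,"ax":0,"ay":0,"az":0},{"hand":0.8,"x":0,"y":-5,"z":-2.7,"ax":0,"ay":0,"az":0},{"hand":0.8,"x":0,"y":-8,"z":-4.4,"ax":0,"ay":0,"az":0},{"hand":0.8,"x":0,"y":-11,"z":-6,"ax":0,"ay":0,"az":0},{"hand":0.8,"x":0,"y":-14,"z":-7.7,"ax":0,"ay":0,"az":0},{"hand":0.8,"x":0,"y":-17,"z":-9.3,"ax":0,"ay":0,"az":0},{"hand":0.8,"x":0,"y":-20,"z":-11,"ax":0,"ay":0,"az":0},{"hand":0.8,"x":0,"y":-22.5,"z":-12.4,"ax":0,"ay":0,"az":0},{"hand":0.8,"x":0,"y":-24,"z":-13.2,"ax":0,"ay":0,"az":0},{"hand":0.8,"x":0,"y":-24.8,"z":-13.6,"ax":0,"ay":0,"az":0},{"hand":0.8,"x":0,"y":-24.8,"z":-13.6,"ax":0,"ay":0,"az":0}]'
python3 -c "
from h import *
print(rel([.54,.30,.32]))"
```

```text
clock: 7.25
ee_pos: [0.5004, -0.2639, 0.3233]
tcp_rot: [122.4, 89.7, -33.0]
force: [-0.5, -0.6, -0.6]
opening: 0.0094
clock: 8.35
ee_pos: [0.5191, 0.0194, 0.3189]
tcp_rot: [-25.8, 89.9, 179.0]
force: [-0.7, 0.4, -0.7]
opening: 0.0092
[ -0.11359565 -24.60094055 -13.65193399]
```

```bash
python3 -m inch '[{"hand":0.8,"x":0,"y":-2,"z":-1.1,"ax":0,"ay":0,"az":0},{"hand":0.8,"x":0,"y":-5,"z":-2.7,"ax":0,"ay":0,"az":0},{"hand":0.8,"x":0,"y":-8,"z":-4.4,"ax":0,"ay":0,"az":0},{"hand":0.8,"x":0,"y":-11,"z":-6,"ax":0,"ay":0,"az":0},{"hand":0.8,"x":0,"y":-14,"z":-7.7,"ax":0,"ay":0,"az":0},{"hand":0.8,"x":0,"y":-17,"z":-9.3,"ax":0,"ay":0,"az":0},{"hand":0.8,"x":0,"y":-20,"z":-11,"ax":0,"ay":0,"az":0},{"hand":0.8,"x":0,"y":-22.5,"z":-12.4,"ax":0,"ay":0,"az":0},{"hand":0.8,"x":0,"y":-24,"z":-13.2,"ax":0,"ay":0,"az":0},{"hand":0.8,"x":0,"y":-24.7,"z":-13.6,"ax":0,"ay":0,"az":0},{"hand":0.8,"x":0,"y":-24.7,"z":-13.6,"ax":0,"ay":0,"az":0},{"hand":0.8,"x":0,"y":-24.7,"z":-13.6,"ax":0,"ay":0,"az":0}]'
python3 - <<'E'
from h import *
print(rel([.54,.30,.233]))
c=imaging.capture('side');cv2.imwrite('pics/side5.png',c['frame'][:,:,::-1])
E
```

```text
clock: 9.55
ee_pos: [0.5403, 0.2989, 0.3203]
tcp_rot: [59.9, 90.0, -95.5]
force: [-0.4, -0.7, 0.4]
opening: 0.0095
[ 8.73017375 -0.12120288 -0.02386385]
```

View pics/side5.png

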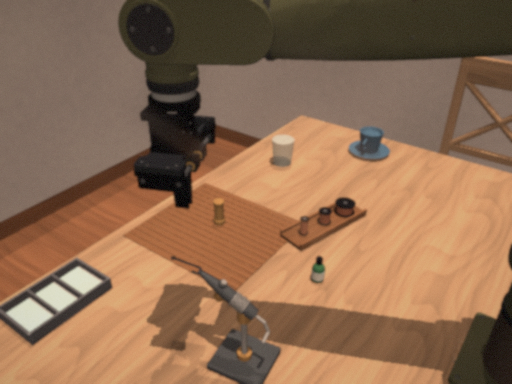

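```bash
python3 -m inch '[{"hand":0.8,"x":1,"y":0,"z":0,"ax":0,"ay":0,"az":0},{"hand":0.8,"x":2.5,"y":-0.1,"z":0,"ax":0,"ay":0,"az":0},{"hand":0.8,"x":4,"y":-0.1,"z":0,"ax":0,"ay":0,"az":0},{"hand":0.8,"x":5.2,"y":-0.1,"z":0,"ax":0,"ay":0,"az":0},{"hand":0.8,"x":6.2,"y":-0.1,"z":0,"ax":0,"ay":0,"az":0},{"hand":0.8,"x":6.8,"y":-0.1,"z":0,"ax":0,"ay":0,"az":0},{"hand":0.8,"x":7.2,"y":-0.1,"z":0,"ax":0,"ay":0,"az":0},{"hand":0.8,"x":7.2,"y":-0.1,"z":0,"ax":0,"ay":0,"az":0}]'
python3 - <<'E'
from h import *
print(rel([.54,.30,.233]))
c=imaging.capture('side');cv2.imwrite('pics/side6.png',cv2.resize(c['frame'][200:290,140:240,::-1],None,fx=6,fy=6,interpolation=0))
M=R.from_euler('xyz',c['attitude'],degrees=True).as_matrix()
for z in(.2,.226,.25):
    p=c['camera_matrix']@(M.T@(np.array([.54,.3,z])-c['xyz'])*[1,-1,-1]);print(z,p[:2]/p[2],(p[:2]/p[2]-[140,200])*6)
E
```

```text
clock: 10.4
ee_pos: [0.5395, 0.3008, 0.2479]
tcp_rot: [3.5, 90.0, -151.8]
force: [0.3, -0.1, -1.0]
opening: 0.0096
[ 1.48721051  0.09334234 -0.01063125]
0.2 [188.63455704 263.4355171 ] [291.80734226 380.61310258]
0.226 [187.62442464 252.07010073] [285.74654787 312.42060435]
0.25 [186.66120766 241.23254905] [279.96724597 247.39529429]
```

View pics/side6.png

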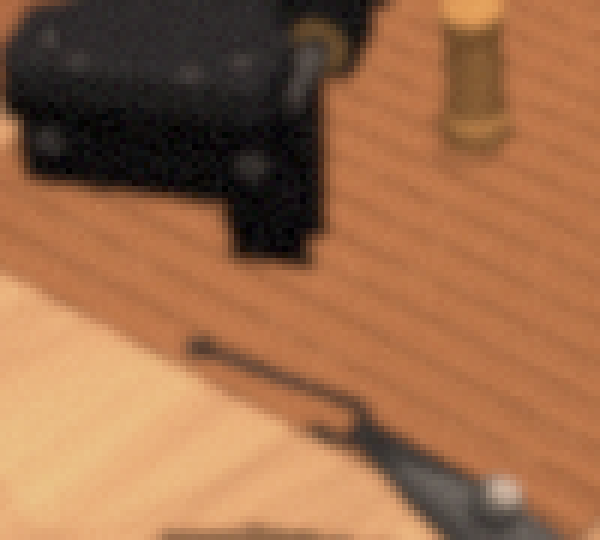

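The fingertips are at about (185,243), above the shank middle at about (188,263), with the same offset of about 25 mm. I'll go down 1.4 cm and hold.

```bash
python3 -m inch '[{"hand":0.8,"x":0.3,"y":0,"z":0,"ax":0,"ay":0,"az":0},{"hand":0.8,"x":0.6,"y":0,"z":0,"ax":0,"ay":0,"az":0},{"hand":0.8,"x":0.9,"y":0,"z":0,"ax":0,"ay":0,"az":0},{"hand":0.8,"x":1.2,"y":0,"z":0,"ax":0,"ay":0,"az":0},{"hand":0.8,"x":1.4,"y":0,"z":0,"ax":0,"ay":0,"az":0},{"hand":0.8,"x":1.4,"y":0,"z":0,"ax":0,"ay":0,"az":0}]'
for i in 1 2; do python3 -m inch '[{"hand":0.8,"x":0,"y":0,"z":0,"ax":0,"ay":0,"az":0},{"hand":0.8,"x":0,"y":0,"z":0,"ax":0,"ay":0,"az":0},{"hand":0.8,"x":0,"y":0,"z":0,"ax":0,"ay":0,"az":0},{"hand":0.8,"x":0,"y":0,"z":0,"ax":0,"ay":0,"az":0},{"hand":0.8,"x":0,"y":0,"z":0,"ax":0,"ay":0,"az":0},{"hand":0.8,"x":0,"y":0,"z":0,"ax":0,"ay":0,"az":0},{"hand":0.8,"x":0,"y":0,"z":0,"ax":0,"ay":0,"az":0},{"hand":0.8,"x":0,"y":0,"z":0,"ax":0,"ay":0,"az":0},{"hand":0.8,"x":0,"y":0,"z":0,"ax":0,"ay":0,"az":0},{"hand":0.8,"x":0,"y":0,"z":0,"ax":0,"ay":0,"az":0},{"hand":0.8,"x":0,"y":0,"z":0,"ax":0,"ay":0,"az":0},{"hand":0.8,"x":0,"y":0,"z":0,"ax":0,"ay":0,"az":0}]'; done
python3 - <<'E'
from h import *
print(rel([.54,.30,.233]))
c=imaging.capture('side');cv2.imwrite('pics/side7.png',cv2.resize(c['frame'][180:300,140:380,::-1],None,fx=3.3,fy=3.3))
E
```

```text
clock: 11.05
ee_pos: [0.5394, 0.3008, 0.2338]
tcp_rot: [0.4, 90.0, -154.9]
force: [-0.6, 0.7, -0.1]
opening: 0.0095
clock: 12.25
ee_pos: [0.5396, 0.3009, 0.2344]
tcp_rot: [-83.4, 90.0, 121.3]
force: [0.2, -0.8, -0.2]
opening: 0.0096
clock: 13.45
ee_pos: [0.5396, 0.3009, 0.2344]
tcp_rot: [167.7, 90.0, 12.4]
force: [0.1, -0.0, -1.0]
opening: 0.0092
[0.13639288 0.09298085 0.00359489]
```

View pics/side7.png

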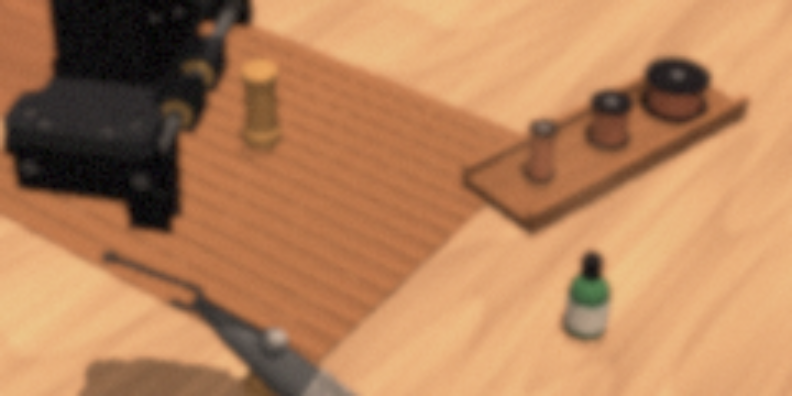

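The fingertips are at about (185,249), over the shank, and nothing has moved. I'll go 4 mm lower to sit mid-band under both readings, and hold again.

```bash
python3 -m inch '[{"hand":0.8,"x":0.2,"y":0,"z":0,"ax":0,"ay":0,"az":0},{"hand":0.8,"x":0.4,"y":0,"z":0,"ax":0,"ay":0,"az":0},{"hand":0.8,"x":0.4,"y":0,"z":0,"ax":0,"ay":0,"az":0}]'
for i in 1 2; do python3 -m inch '[{"hand":0.8,"x":0,"y":0,"z":0,"ax":0,"ay":0,"az":0},{"hand":0.8,"x":0,"y":0,"z":0,"ax":0,"ay":0,"az":0},{"hand":0.8,"x":0,"y":0,"z":0,"ax":0,"ay":0,"az":0},{"hand":0.8,"x":0,"y":0,"z":0,"ax":0,"ay":0,"az":0},{"hand":0.8,"x":0,"y":0,"z":0,"ax":0,"ay":0,"az":0},{"hand":0.8,"x":0,"y":0,"z":0,"ax":0,"ay":0,"az":0},{"hand":0.8,"x":0,"y":0,"z":0,"ax":0,"ay":0,"az":0},{"hand":0.8,"x":0,"y":0,"z":0,"ax":0,"ay":0,"az":0},{"hand":0.8,"x":0,"y":0,"z":0,"ax":0,"ay":0,"az":0},{"hand":0.8,"x":0,"y":0,"z":0,"ax":0,"ay":0,"az":0},{"hand":0.8,"x":0,"y":0,"z":0,"ax":0,"ay":0,"az":0},{"hand":0.8,"x":0,"y":0,"z":0,"ax":0,"ay":0,"az":0}]'; done
python3 -c "
from cell import sign_off
print(sign_off())"
```

```text
clock: 13.8
ee_pos: [0.5394, 0.3007, 0.2297]
tcp_rot: [-1.5, 89.9, -156.8]
force: [-0.8, -0.3, 0.3]
opening: 0.0094
clock: 15.0
ee_pos: [0.5396, 0.3009, 0.2304]
tcp_rot: [-115.5, 90.0, 89.2]
force: [0.4, 0.2, -0.3]
opening: 0.0093
clock: 16.2
ee_pos: [0.5397, 0.3008, 0.2304]
tcp_rot: [159.7, 90.0, 4.4]
force: [0.1, 0.5, 0.3]
opening: 0.0094
the job is handed in; nothing more can be done
None
```

I pointed the nearly shut fingers down at the widest spool for about 2.4 s. I then rose, crossed about 0.3 m above the table, and pointed down at the middle of the hook's shank. I held there for about 5 s and handed the job in at 16.2 s, still pointing; no verdict was reported.

**Last checks:** by the reported pose I was within about 2 mm sideways of both targets as I had measured them. Forces stayed at noise level, around 1 N or less. The last side picture, taken before a final 4 mm lowering over the hook, showed the spools, stacker and bottle standing where they began, judged by eye. I took no picture after that lowering.

**One check disagreed:** both cameras showed the fingertips about 25 mm higher than the reported pose and the stated 22 mm fingertip length imply. I couldn't settle which was right, so I chose heights that fit the required bands either way. That makes the actual clearance uncertain:

| Target | Clearance by reported pose | Clearance by cameras |
|---|---|---|
| Spool top | about 8 mm | about 33 mm |
| Middle of the hook's shank | about 8 mm | about 33 mm |

Neither is exactly the 2 cm asked for.

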